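# Load and latch a circuit-board test chamber

### The arm

A 7-joint arm with a two-finger parallel gripper is mounted at the origin on the work surface. World frame = base frame: x ahead of the robot, y to its left, z up, the work surface at z = 0. Lengths are in m, angles in rad, forces in N, time in s.
With the tool pointing down it reaches from about 0.35 to 0.9 m from the base axis. Payload 8.1 kg.
Tool frame: the origin (TCP) lies at the centre of the arm's flange, where the gripper is bolted on; the fingertips stand 178 mm ahead of it and the grasp point (between the pads) lies 159 mm ahead of it; z points along the fingers, y is the direction in which the jaws open and shut (so a half turn about z gives the same grasp; the last joint's range is limited). The gripper opens to 92 mm and grips with 3 to 60 N. Pads are 19 mm wide; open, the fingers measure 130 mm over their backs; the gripper's body (75 mm by 190 mm) begins 47 mm behind the grasp point.
Start: joints at [1.063, 0.434, 0.025, 1.573, -0.012, 1.134, -0.075], TCP at [0.246, -0.575, 0.405] pointing down, gripper open.
Joint ranges: [-2.62, 2.62], [-0.44, 2.09], [-1.27, 1.32], [0.08, 2.57], [-1.32, 4.46], [0.12, 2], [-2.74, 2.74]. Speed limits (rad/s): [2.22, 2.22, 3.01, 3.01, 3.14, 3.14, 3.14].

### API

Orientations are given as a rotation vector (axis times angle).
In Python, from cell import arm, get_image, camera_model gives the robot as it stands. The module is installed in compiled form; this text tells all that it offers.
- The arm moves only by the shell command python3 -m pendant 'ROWS' [FORCE]. ROWS is JSON, a list that holds one entry, the list of rows, each a list of 7 numbers: the shift along the tool's x, y, z in mm, then the turn, a rotation vector about the tool's x, y, z in rad, then the closure, from -1 (fully open) to 1 (shut). In form: [[[x, y, z, rx, ry, rz, hand], ...]]. A call has 1 to 20 rows; each row is the pose to reach, as a shift and turn from the pose commanded when the call began, along the tool's axes at that moment; what a row does not reach only later rows make up. A row lasts 1/8 s, in which the tool goes at most 62.5 mm and 10.7 degrees, less where a joint would pass 70% of its speed; a pose out of reach is approached as far as the arm can. A call with a gripper value outside its range is refused whole. The fingers move at their own pace and stop on an object; FORCE is the grip in N (left out, the last holds). Time passes only in rows, so rows that repeat a pose let the fingers close. It gives the time, the measured TCP pose, the force and the opening at its end, in the units of the state.
- arm.observe(): the state, without advancing time (a new reading comes with each control period).
- get_image(name): name is "scene" or "side" or "wrist"; returns the picture (384x512x3 uint8, red, green, blue); there is no depth.
- camera_model(name): a dict with "fx", "fy", "cx", "cy" (pixels), "k1" (the pictures are not rectified: a ray, as slopes to the right and down, at radius r is drawn at 1 + k1 r^2 times it, then the intrinsics apply), "position" and "orientation" of the camera in the world; the wrist camera has in their place "T_tool_cam" (4x4, takes a point from camera to tool coordinates, whose origin is the TCP and whose axes are the flange's). Camera axes: x right, y down, z forward; pixel columns grow to the right and rows downward; lengths in m; the calibration is good to about 2 mm. A picture is of the moment at which its call begins: read the wrist's pose just before it. camera_model takes no time and is no camera call.
- arm.sign_off(): hands the job in, once; it reports no verdict.
The state is a dict: "clock": time; "joints": joint angles; "dq": joint speeds; "joint_efforts": joint torques, N m; "position": TCP position; "ee_rot": TCP orientation; "force": force on the tool from outside, world axes, zero at the start; "ft_torque": the same for the moment, N m; "width": opening from 0.0 (shut) to 1.0 (fully open).
Only numpy, scipy, OpenCV 4.12 (cv2) and the standard library are available. Lean on these libraries where they do the work, as an engineer would, in place of code of your own. Each camera call takes 0.05 s, during which the arm holds its last target.

### The job

A board is waiting on the pulled-out tray of the small test chamber, whose door stands open. Slide the tray all the way in first, then swing the door shut without slamming it until its latch snaps in behind the strike, and then throw the black-knobbed lever on the chamber's roof all the way over, away from the door, to start the test. Leave everything else on the bench and the jar on the roof where they are.

Things in the scene. Friction and masses are not known exactly. Their poses are not given: they have to be found in the camera images.
- chamber: Fixed grey steel box, 240 x 240 x 160 mm high. Origin: centre of its underside, on the bench. Its own -x side is the open front (plane at x = -120 mm) with the tray and the door; +y is the hinge side, -y the latch side, z up. The front looks roughly towards the robot's right; the hinge is at the robot's end of it.
- tray (a joint): Tray travel in m: 0 = fully home (hard stop), grows to 0.09 as it comes out along the chamber's -x. About 2 N of slide friction, it stays where it is left. Moves only along the chamber's x.
- tray_face (a point): Point on the outer face of the tray's upright aluminium front panel (100 wide in y, 8 thick, from 20 to 135 mm above the bench), midway across and 110 mm above the bench. Home, this face is flush with the chamber's open front. Push it towards the chamber's +x.
- door (a joint): Door angle in rad: 0 = shut, grows as it opens; hinge axis vertical. Shut, the door is the front's cover, in front of x = -120 mm. It stays where it is left (about 0.06 N m friction). While the tray is out the door strikes it.
- door_hinge (a point): Point on the vertical hinge axis, 125 mm above the bench; in the chamber's frame x = -126, y = +120 mm. The door is a grey panel 240 wide, 12 thick, 4 to 156 mm above the bench, its mid-plane through the axis. Seen from above it shuts anticlockwise. Orientation = the door's: its -y runs from hinge to free edge, its -x is the outward normal.
- door_push (a point): Point on the door's outer face, 180 mm from the hinge (60 mm from the free edge), 125 mm above the bench: a good place to push. Oriented as door_hinge: push along its +x. Below it, 26 to 72 mm above the bench and 205 mm from the hinge, a small bow handle stands 32 mm out.
- latch (a joint): Travel of the steel bolt at the free edge of the door's inner side, m: 0 = fully out, to 0.011 pushed back. Bevelled 40 degrees, spring 3.6 N out, 7 N pushed back. It meets the strike with the door about 0.09 rad from shut; about 8 to 12 N on the door near the free edge drive it over, then it snaps out and holds the door at 0 to 0.01 rad. Door and latch both near 0 = latched.
- latch_tip (a point): Tip of the bolt, 105 mm above the bench; it moves with door and bolt.
- lever (a joint): Lever angle in rad: 0 = leaning 0.5 rad towards the door (chamber -x), 1.0 = leaning 0.5 rad away from it (end stop). It stays where it is left and takes about 1 N at its knob.
- lever_tip (a point): Centre of the lever's black ball knob, 26 dia, on a 10 mm rod 80 mm long, which pivots about a line along the chamber's y, 182 mm above the bench, at x = +50, y = 0 mm in the chamber's frame. The knob is 252 mm above the bench at both ends and 262 mm midway; it moves 77 mm in the chamber's +x.
- jar: Bystander to be left alone (sizes in mm): small amber glass jar, 34 dia x 42 high, standing loose on the chamber's roof behind and beside the lever, towards the roof's rear corner on the latch side. Origin: centre of its underside.
- flux_bottle: Bystander to be left alone (sizes in mm): white plastic bottle, 48 dia x 120 high. Origin: centre of its underside.
- screwdriver: Bystander to be left alone (sizes in mm): screwdriver 190 long lying on the bench. Origin: centre of its underside.
- cutters: Bystander to be left alone (sizes in mm): side cutters about 130 long, lying flat, 12 high. Origin: centre of its underside.
- spare_board: Bystander to be left alone (sizes in mm): bare circuit board 110 x 75 x 4 with a connector, lying flat. Origin: centre of its underside.
- mug: Bystander to be left alone (sizes in mm): white mug, 76 dia x 85 high. Origin: centre of its underside.
- parts_box: Bystander to be left alone (sizes in mm): open black parts box 130 x 100 x 35, four compartments. Origin: centre of its underside.

How it is judged:
By the outcome, as a careful person would: the job done as asked, in the order asked, and still so for the second after the job is handed in, with the robot touching nothing.
It also fails if it takes over 61 s, if anything falls off the work surface, if the arm or the gripper's body presses on something with over 40 N, if the wrist force passes 120 N, or if a joint passes its speed limit or range.

## Working session

There is one attempt and no reset: what is moved stays moved. The work goes in short steps, Python scripts to look and compute and a shell command to move; the robot and the scene stay as the last step left them, time stands still between calls to the robot, and variables do not carry over. Pictures are saved under pics/ and viewed, and the job is handed in when it is done.

```bash
mkdir -p pics; python3 - <<'E'
from cell import arm,get_image,camera_model
import cv2
print(arm.observe())
for n in("scene","side","wrist"):
    print(n,camera_model(n)); cv2.imwrite(f"pics/{n}0.png",get_image(n)[:,:,::-1])
E
```

```text
{'clock': 0.0, 'joints': array([ 1.06340579,  0.43521272,  0.02496749,  1.57406203, -0.01161559,
        1.13397402, -0.07508295]), 'dq': array([-0.00049838,  0.00171218,  0.00122744,  0.00149205, -0.0018911 ,
       -0.00104782,  0.00098149]), 'joint_efforts': array([-1.75968044e-04, -6.67847729e+01,  9.84963700e-01, -3.14458752e+01,
       -6.06448087e-02,  4.28830110e-02,  1.64203830e-04]), 'position': array([ 0.24603296, -0.57430124,  0.40396462]), 'ee_rot': array([-3.07606175e+00, -6.31136493e-01,  6.61977015e-04]), 'force': array([0.37835086, 0.15011718, 0.16518676]), 'ft_torque': array([-0.00745378,  0.02090538,  0.0184691 ]), 'width': 1.0011218261283361}
scene {'fx': 378.36738620239134, 'fy': 378.36738620239134, 'cx': 260.37108234311563, 'cy': 192.59981209936026, 'k1': -0.0029867625525720363, 'position': array([ 1.02270981, -0.53795068,  1.09406528]), 'orientation': array([-2.38117186, -0.93884036,  0.2909705 ])}
side {'fx': 442.52611971598674, 'fy': 442.52611971598674, 'cx': 256.4130458561734, 'cy': 190.8334285613903, 'k1': -0.025560266912363436, 'position': array([-0.02307449,  0.90439088,  0.87969162]), 'orientation': array([-0.67006915,  2.43418515, -1.3390869 ])}
wrist {'fx': 272.7723544148731, 'fy': 272.7723544148731, 'cx': 255.61508525597486, 'cy': 192.4799951690197, 'k1': -0.039714660888433985, 'T_tool_cam': array([[ 3.84614861e-04, -9.57834489e-01, -2.87320282e-01,
         7.70666005e-02],
       [ 9.99999914e-01,  3.23441785e-04,  2.60375390e-04,
         1.41553881e-03],
       [-1.56465144e-04, -2.87320357e-01,  9.57834531e-01,
         2.10639138e-02],
       [ 0.00000000e+00,  0.00000000e+00,  0.00000000e+00,
         1.00000000e+00]])}
```

View pics/scene0.png

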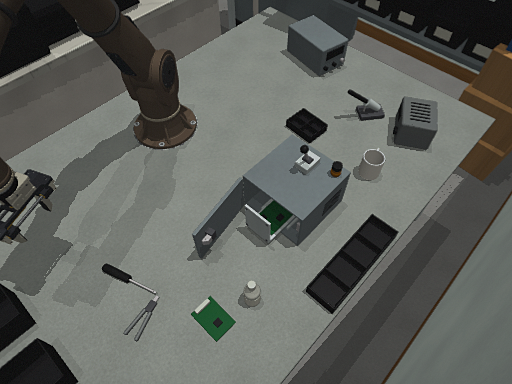

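View pics/side0.png

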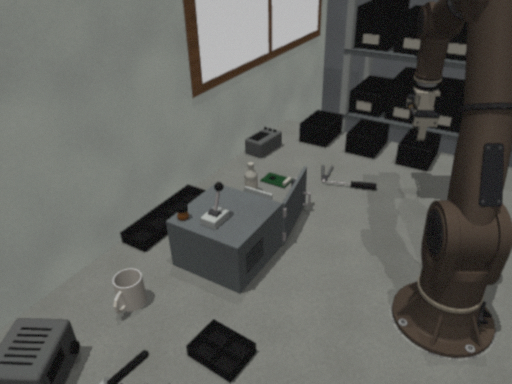

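View pics/wrist0.png

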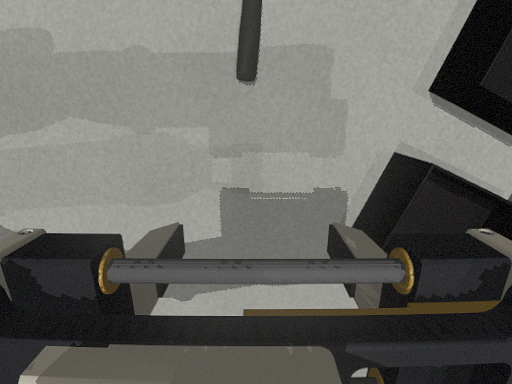

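The scene view shows the chamber roof around (295,175), the open door from (243,180) to (200,240), the tray face at (257,220), the lever knob at (304,149) and the jar at (336,169). I'll zoom in to pick the corners.

```bash
cat > h.py <<'E'
import numpy as np, cv2
from scipy.spatial.transform import Rotation as R
from cell import arm,get_image,camera_model
def cam(n,obs=None):
    m=camera_model(n)
    if n=="wrist":
        o=obs or arm.observe(); T=np.eye(4);T[:3,:3]=R.from_rotvec(o["ee_rot"]).as_matrix();T[:3,3]=o["position"]
        T=T@m["T_tool_cam"];return m,T[:3,:3],T[:3,3]
    return m,R.from_rotvec(m["orientation"]).as_matrix(),m["position"]
def ray(c,u,v):
    m,Q,p=c; d=np.array([(u-m["cx"])/m["fx"],(v-m["cy"])/m["fy"]]);s=d.copy()
    for _ in range(10): s=d/(1+m["k1"]*(s@s))
    r=Q@np.array([*s,1]);return p,r/np.linalg.norm(r)
def plane(c,u,v,z):
    p,r=ray(c,u,v);return p+r*(z-p[2])/r[2]
def tri(c1,a,c2,b):
    p,r=ray(c1,*a);q,s=ray(c2,*b)
    k=np.linalg.lstsq(np.c_[r,-s],q-p,rcond=None)[0]
    A=p+k[0]*r;B=q+k[1]*s;return (A+B)/2,np.linalg.norm(A-B)
def proj(c,P):
    m,Q,p=c;x=Q.T@(np.asarray(P)-p);s=x[:2]/x[2];s=s*(1+m["k1"]*(s@s));return s[0]*m["fx"]+m["cx"],s[1]*m["fy"]+m["cy"]
def crop(img,x0,y0,w,h,k,out):
    cv2.imwrite(out,cv2.resize(img[y0:y0+h,x0:x0+w],None,fx=k,fy=k,interpolation=cv2.INTER_CUBIC))
E
python3 - <<'E'
from h import *
crop(cv2.imread("pics/scene0.png"),180,125,190,140,4,"pics/s_c.png")
crop(cv2.imread("pics/side0.png"),155,155,180,145,4,"pics/d_c.png")
E
```

```text
(no output)
```

View pics/s_c.png

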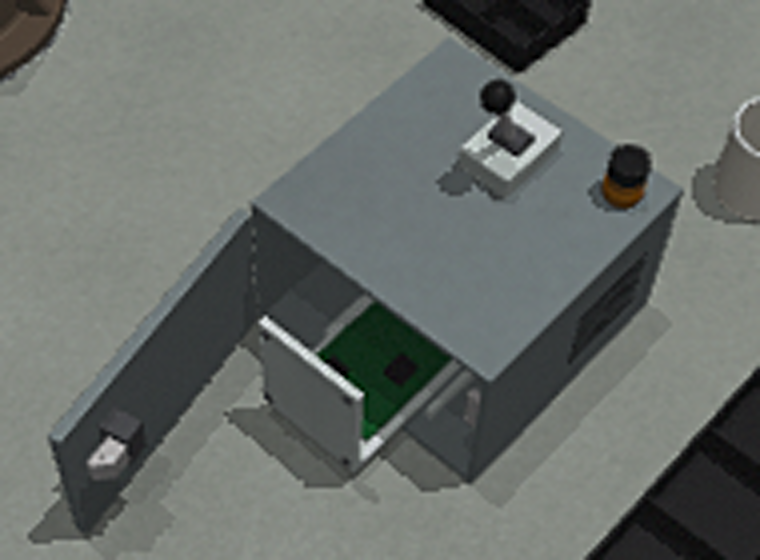

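View pics/d_c.png

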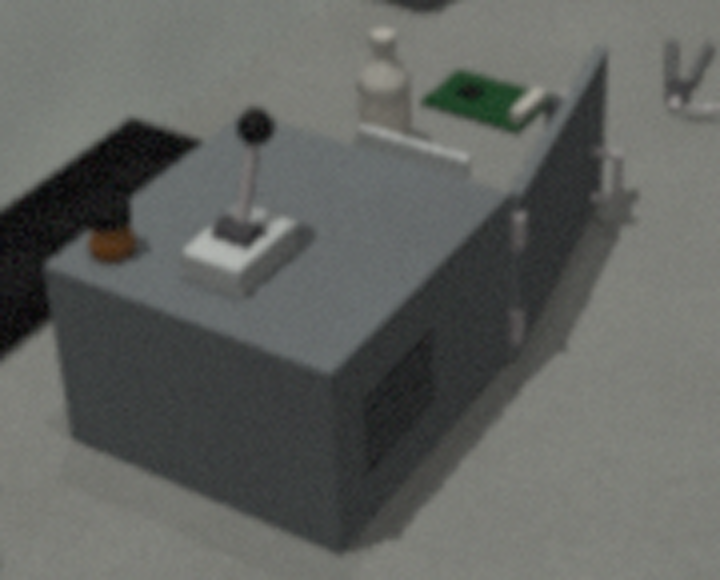

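Zoomed views, corners in crop pixels:
- **Scene view:** roof corners at (253,206), (449,40), (681,191) and (490,380). Knob at (497,98), door free edge top at (60,438), tray face top edge from (263,320) to (360,398).
- **Side view:** roof corners at (47,267), (333,375) and (517,190). Knob at (256,126).

```bash
cat > m.py <<'E'
from h import *
S=cam("scene");D=cam("side")
s=lambda a,b:(a/4+180-.375,b/4+125-.375)
d=lambda a,b:(a/4+155-.375,b/4+155-.375)
cs=dict(FH=(253,206),RH=(449,40),RL=(681,191),FL=(490,380))
cd=dict(RL=(47,267),RH=(333,375),FH=(517,190))
P={}
for k in cs:
    P[k]=plane(S,*s(*cs[k]),.16)
    print(k,P[k].round(4), [plane(D,*d(*cd[k]),.16).round(4),tri(S,s(*cs[k]),D,d(*cd[k]))] if k in cd else "")
for k in cd: P[k]=(P[k]+plane(D,*d(*cd[k]),.16))/2
# fit pose
loc=dict(FH=(-.12,.12),RH=(.12,.12),RL=(.12,-.12),FL=(-.12,-.12))
A=np.array([loc[k] for k in cs]);B=np.array([P[k][:2] for k in cs])
H=(A).T@(B-B.mean(0));yaw=np.arctan2(H[0,1]-H[1,0],H[0,0]+H[1,1]);c=B.mean(0)
print("centre",c,"yaw",yaw)
Rz=np.array([[np.cos(yaw),-np.sin(yaw)],[np.sin(yaw),np.cos(yaw)]])
print("resid",(B-(A@Rz.T+c)).round(4))
k,e=tri(S,s(497,98),D,d(256,126));print("knob",k,e,"local",Rz.T@(k[:2]-c))
h=c+Rz@[-.126,.12];print("hinge",h)
f=plane(S,*s(60,438),.156);f2=plane(D,*d(601,48),.156);print("free",f,f2,np.linalg.norm(f[:2]-h))
for q in (f,f2):
  v=Rz.T@(q[:2]-h);print("door angle",np.arctan2(-v[0],-v[1]),v)
for q in((263,320),(360,398)):
  p=plane(S,*s(*q),.135);print("tray",p,Rz.T@(p[:2]-c))
j=plane(S,*s(627,160),.202);print("jar top",j,Rz.T@(j[:2]-c))
E
python3 m.py
```

```text
FH [ 0.4993 -0.0522  0.16  ] [array([ 0.4902, -0.0555,  0.16  ]), (array([ 0.49434352, -0.05367286,  0.15867635]), np.float64(0.009205228790464037))]
RH [0.4966 0.1859 0.16  ] [array([0.4901, 0.1897, 0.16  ]), (array([0.49355904, 0.18743946, 0.15683522]), np.float64(0.0030659886753076977))]
RL [0.7332 0.1869 0.16  ] [array([0.7285, 0.1913, 0.16  ]), (array([0.73191309, 0.18871468, 0.15719665]), np.float64(0.001060962008116336))]
FL [ 0.7331 -0.0479  0.16  ] 
centre [0.61298082 0.06878562] yaw 1.5822394634315433
resid [[ 0.0004 -0.0013]
 [ 0.0017  0.0004]
 [-0.0008 -0.001 ]
 [-0.0013  0.0019]]
knob [0.61364212 0.09087298 0.25611536] 0.0008615225582924615 local [ 0.02207835 -0.000914  ]
hinge [ 0.49443048 -0.05857928]
free [ 0.54152386 -0.28842329  0.156     ] [ 0.53498756 -0.2860052   0.156     ] 0.23461895341048053
door angle 1.3801437701217052 [-0.23036784 -0.04446021]
door angle 1.4057636560921745 [-0.22787512 -0.03795202]
tray [ 0.56660221 -0.11120564  0.135     ] [-0.17944877  0.04843519]
tray [ 0.66568251 -0.1114391   0.135     ] [-0.18081597 -0.05063595]
jar top [0.69894171 0.15084625 0.202     ] [ 0.08107162 -0.08689427]
```

```bash
cat > g.py <<'E'
import sys
from h import *
# usage: g.py x y z yaw  -> TCP shift(mm) in current tool axes and turn rotvec, tool straight down, tool x at yaw
x,y,z,w=map(float,sys.argv[1:5]);o=arm.observe()
Q=R.from_rotvec(o["ee_rot"]);T=R.from_euler('z',w)*R.from_rotvec([np.pi,0,0])
print("shift",(Q.inv().apply(np.array([x,y,z])-o["position"])*1000).round(1),"turn",(Q.inv()*T).as_rotvec().round(3))
E
python3 g.py .616 -.16 .405 1.582
```

```text
shift [ 503.2 -235.2   -0.7] turn [-1.000e-03 -1.000e-03 -1.177e+00]
```

```bash
python3 -m pendant '[[[40,-19,0,0,0,-0.1,1],[85,-40,0,0,0,-0.2,1],[130,-61,0,0,0,-0.3,1],[175,-82,0,0,0,-0.41,1],[220,-103,0,0,0,-0.52,1],[265,-124,0,0,0,-0.63,1],[310,-145,0,0,0,-0.74,1],[355,-166,0,0,0,-0.85,1],[400,-187,0,0,0,-0.96,1],[445,-208,0,0,0,-1.07,1],[480,-224,0,0,0,-1.14,1],[503,-235,0,0,0,-1.177,1],[503,-235,0,0,0,-1.177,1]]]' 20
python3 - <<'E'
from h import *
o=arm.observe();print(o)
for n in("scene","wrist"):cv2.imwrite(f"pics/{n}1.png",get_image(n)[:,:,::-1])
E
```

```text
clock: 1.78
position: [0.6168, -0.1587, 0.4043]
ee_rot: [-2.206, -2.236, -0.001]
force: [-0.3, -0.4, 0.4]
width: 0.009
{'clock': 1.775, 'joints': array([ 0.41486268,  0.48636147, -0.37238533,  1.51672152,  0.18443513,
        1.17373181,  0.02376343]), 'dq': array([ 0.03569588, -0.0166797 ,  0.03839315,  0.02145339,  0.00581548,
        0.00180084,  0.00348515]), 'joint_efforts': array([-1.65456723e+00, -6.84138322e+01, -6.18671626e+00, -3.19850385e+01,
       -1.48723754e-01, -4.85134532e-02, -3.23806051e-02]), 'position': array([ 0.61677777, -0.15871678,  0.40431283]), 'ee_rot': array([-2.20581665e+00, -2.23573522e+00, -8.08417239e-04]), 'force': array([-0.34332947, -0.39552707,  0.43716757]), 'ft_torque': array([ 0.0019289 , -0.07364714,  0.03441991]), 'width': 0.009141204265305557}
```

View pics/wrist1.png

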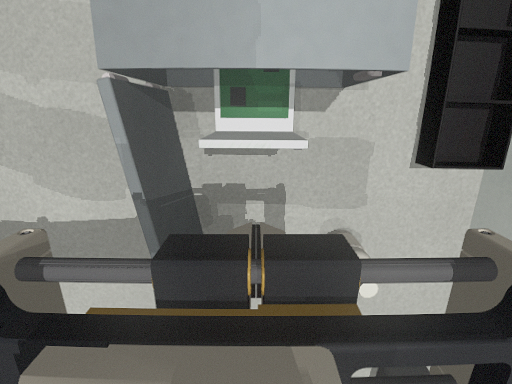

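View pics/scene1.png

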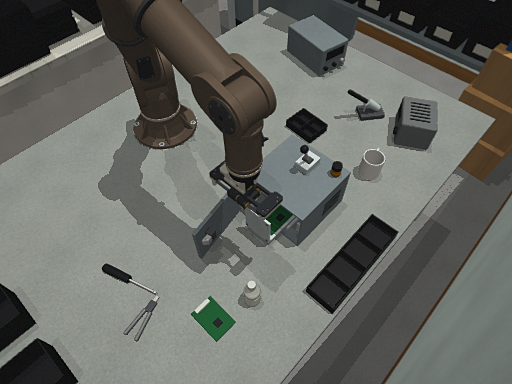

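The wrist view shows the tray panel's top outer edge at (199,147)–(308,148), the roof front edge at (98,69)–(410,70), and the door top running from (103,81) to about (150,245). The fingers are shut at (256,270).

```bash
python3 - <<'E'
from h import *
W=cam("wrist");c=np.array([.613,.0688]);yaw=1.582
Rz=R.from_euler('z',yaw).as_matrix()[:2,:2]
for n,u,v,z in[("roofFH",98,69,.16),("roofFL",410,70,.16),("tray",199,147,.135),("tray",308,148,.135),("doorouter",100,80,.156),("doorouter",149,245,.156),("doorinner",158,245,.156),("doorinner",113,83,.156)]:
    p=plane(W,u,v,z);print(n,p.round(4),(Rz.T@(p[:2]-c)).round(4))
E
crop=1; python3 - <<'E'
import cv2
cv2.imwrite("pics/w1c.png",cv2.resize(cv2.imread("pics/wrist1.png")[50:260,80:330],None,fx=3,fy=2.8))
E
python3 g.py .616 -.155 .286 1.582
```

```text
roofFH [ 0.4932 -0.0547  0.16  ] [-0.1222  0.1212]
roofFL [ 0.7327 -0.0533  0.16  ] [-0.1234 -0.1183]
tray [ 0.5634 -0.1175  0.135 ] [-0.1857  0.0517]
tray [ 0.6624 -0.1174  0.135 ] [-0.1868 -0.0473]
doorouter [ 0.4915 -0.0623  0.156 ] [-0.1297  0.123 ]
doorouter [ 0.5164 -0.2059  0.156 ] [-0.2736  0.0997]
doorinner [ 0.5249 -0.2057  0.156 ] [-0.2735  0.0912]
doorinner [ 0.5017 -0.0646  0.156 ] [-0.1322  0.1128]
shift [  6.6   0.7 118.4] turn [-0.001  0.001 -0.002]
```

View pics/w1c.png

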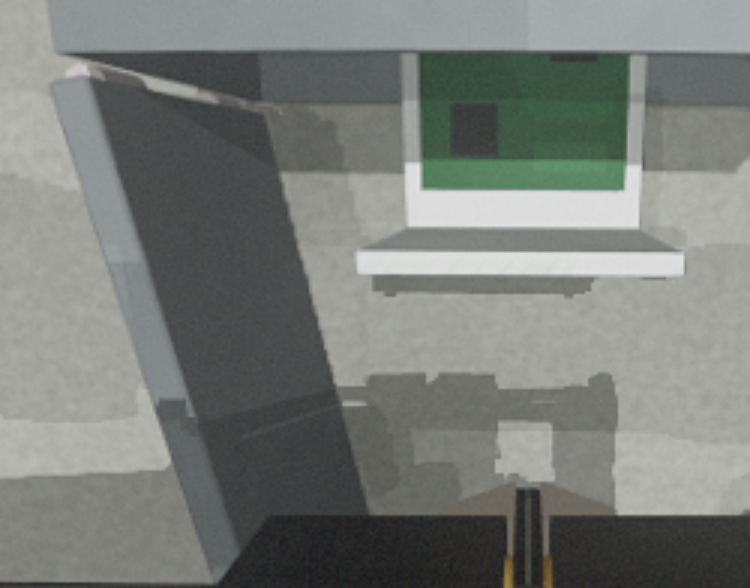

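```bash
python3 -m pendant '[[[2,2,25,0,0,0,1],[2,2,60,0,0,0,1],[2,2,95,0,0,0,1],[2,2,115,0,0,0,1],[3,2,121,0,0,0,1],[3,2,121,0,0,0,1],[8,2,121,0,0,0,1],[14,2,121,0,0,0,1],[20,2,121,0,0,0,1],[26,2,121,0,0,0,1],[32,2,121,0,0,0,1],[38,2,121,0,0,0,1],[44,2,121,0,0,0,1],[50,2,121,0,0,0,1],[56,2,121,0,0,0,1],[62,2,121,0,0,0,1]]]'; python3 g.py .615 -.062 .283 1.582
```

```text
clock: 3.88
position: [0.6174, -0.098, 0.2838]
ee_rot: [2.209, 2.233, 0.0]
force: [0.1, -1.7, -0.2]
width: 0.006
shift [36.1 -2.   0.8] turn [ 0.  0. -0.]
```

```bash
python3 -m pendant '[[[6,0,0,0,0,0,1],[11,0,0,0,0,0,1],[16,0,0,0,0,0,1],[20,0,0,0,0,0,1],[24,0,0,0,0,0,1],[27,0,0,0,0,0,1],[29,0,0,0,0,0,1],[31,0,0,0,0,0,1],[33,0,0,0,0,0,1],[34,0,0,0,0,0,1]]]'; python3 g.py .615 -.062 .283 1.582
```

```text
clock: 5.12
position: [0.6169, -0.0643, 0.2837]
ee_rot: [-2.209, -2.234, 0.0]
force: [1.4, -2.4, 0.7]
width: 0.003
shift [ 2.3 -1.9  0.7] turn [-0.  0. -0.]
```

```bash
python3 -m pendant '[[[1.5,0,0,0,0,0,1],[3,0,0,0,0,0,1],[4,0,0,0,0,0,1],[5,0,0,0,0,0,1],[5,0,0,0,0,0,1]]]'
```

```text
clock: 5.75
position: [0.6168, -0.0613, 0.2837]
ee_rot: [2.21, 2.23, -0.003]
force: [1.4, -8.7, 1.0]
width: 0.004
```

```bash
python3 -m pendant '[[[1,0,0,0,0,0,1],[2,0,0,0,0,0,1],[2,0,0,0,0,0,1]]]'
python3 - <<'E'
from h import *
for n in("scene","wrist"):cv2.imwrite(f"pics/{n}2.png",get_image(n)[:,:,::-1])
E
```

```text
clock: 6.12
position: [0.6168, -0.0609, 0.2838]
ee_rot: [2.211, 2.227, -0.005]
force: [2.2, -12.8, 1.8]
width: 0.006
```

View pics/wrist2.png

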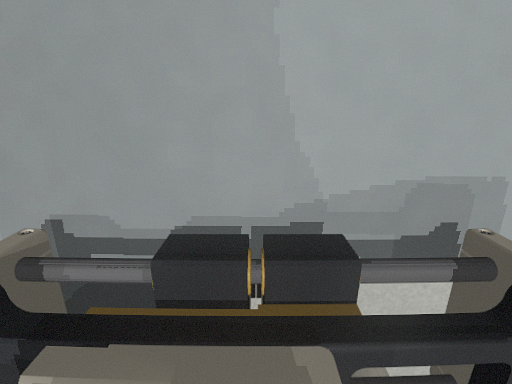

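Tray is hard against its stop: force rose to 12.8 N with no further travel. Backing off, lifting, and moving to the outer side of the door.

```bash
python3 g.py .475 -.246 .365 .181; python3 -m pendant '[[[-15,0,0,0,0,0,1],[-40,0,0,0,0,0,1],[-65,0,-10,0,0,0,1],[-80,0,-40,0,0,0,1],[-90,0,-80,0,0,0,1],[-100,-10,-105,0,0,0.1,1],[-115,-30,-105,0,0,0.25,1],[-130,-55,-105,0,0,0.4,1],[-145,-80,-105,0,0,0.56,1],[-160,-105,-105,0,0,0.72,1],[-175,-125,-105,0,0,0.88,1],[-185,-140,-105,0,0,1.04,1],[-185,-140,-105,0,0,1.2,1],[-185,-140,-105,0,0,1.32,1],[-185,-140,-105,0,0,1.4,1],[-185,-140,-105,0,0,1.4,1]]]'
python3 - <<'E'
from h import *
for n in("scene","wrist"):cv2.imwrite(f"pics/{n}3.png",get_image(n)[:,:,::-1])
crop(cv2.imread("pics/scene3.png"),180,125,190,140,4,"pics/s3c.png")
E
python3 g.py .475 -.246 .283 .181
```

```text
shift [-184.4 -143.2  -80.4] turn [0.003 0.004 1.397]
clock: 8.22
position: [0.4788, -0.2435, 0.3885]
ee_rot: [-3.128, -0.287, 0.001]
force: [-0.1, 0.2, 0.6]
width: 0.007
shift [ -4.2   1.7 105.6] turn [-0.001  0.     0.003]
```

View pics/s3c.png

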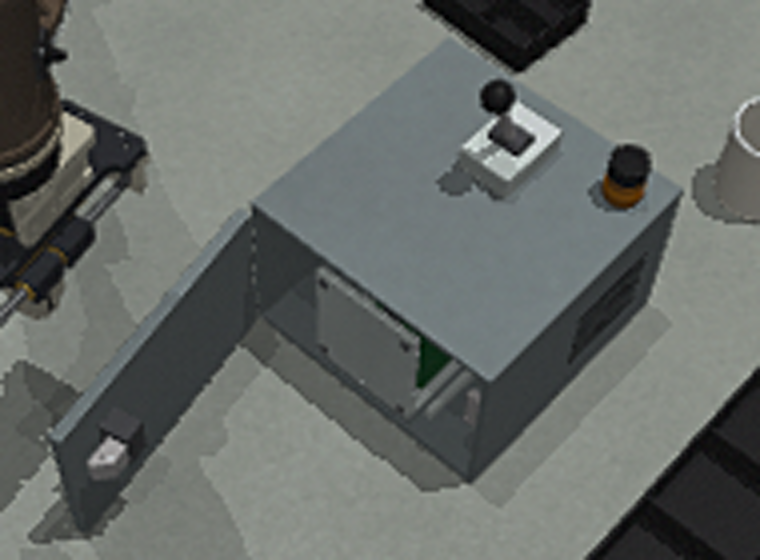

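View pics/wrist3.png

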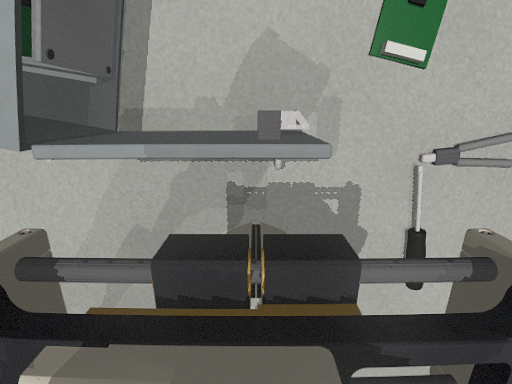

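Tray panel now sits in the chamber front. In the wrist view the door's top outer edge runs from (34,158) to (330,158), roughly square to the tool. Checking it against the model before descending.

```bash
python3 - <<'E'
from h import *
W=cam("wrist");S=cam("scene")
a=plane(W,34,158,.156);b=plane(W,330,158,.156);u=(b-a)[:2];print(a,b,np.linalg.norm(u),u/np.linalg.norm(u),np.arctan2(u[1],u[0]))
print("face at 0.18:",a[:2]+u/np.linalg.norm(u)*.18)
for q in((318,268),(419,338)):print("tray",plane(S,q[0]/4+180-.4,q[1]/4+125-.4,.135))
E
```

```text
[ 0.48849019 -0.06247469  0.156     ] [ 0.53112222 -0.29453298  0.156     ] 0.23594180916744886 [ 0.18068875 -0.98354033] -1.389109646172742
face at 0.18: [ 0.52101416 -0.23951195]
tray [ 0.56406333 -0.04780505  0.135     ]
tray [ 0.66309052 -0.04284605  0.135     ]
```

```bash
python3 -m pendant '[[[-4,1,25,0,0,0,1],[-4,2,60,0,0,0,1],[-4,2,90,0,0,0,1],[-4,2,104,0,0,0,1],[-4,2,106,0,0,0,1],[-4,2,106,0,0,0,1],[4,2,106,0,0,0,1],[10,2,106,0,0,0,1],[16,2,106,0,0,0,1],[21,2,106,0,0,0,1],[25,2,106,0,0,0,1],[28,2,106,0,0,0,1],[30,2,106,0,0,0,1]]]'
cat > d.py <<'E'
import sys
from h import *
H=np.array([.4935,-.060])
o=arm.observe();p=o["position"];Q=R.from_rotvec(o["ee_rot"]);x=Q.apply([1,0,0]);yaw=np.arctan2(x[1],x[0])
for ps in np.arange(float(sys.argv[1]),float(sys.argv[2])+1e-6,float(sys.argv[3])):
    C=H+R.from_euler('z',ps).as_matrix()[:2,:2]@[.18,-.0155]
    s=Q.inv().apply([C[0]-p[0],C[1]-p[1],.283-p[2]])*1000
    print(round(ps,3),s.round(1),round(-(ps+np.pi/2-yaw),3))
E
python3 d.py -1.389 -.5 .05
```

```text
clock: 9.95
position: [0.5089, -0.2405, 0.2827]
ee_rot: [3.129, 0.285, -0.0]
force: [-0.3, -0.1, -0.5]
width: 0.004
-1.389 [ 2.  -0.3 -0.3] -0.0
-1.339 [11.   0.3 -0.3] -0.05
-1.289 [20.1  0.4 -0.3] -0.1
-1.239 [29.1  0.  -0.3] -0.15
-1.189 [38.1 -0.8 -0.3] -0.2
-1.139 [47.  -2.  -0.3] -0.25
-1.089 [55.9 -3.7 -0.3] -0.3
-1.039 [64.7 -5.9 -0.3] -0.35
-0.989 [73.3 -8.5 -0.3] -0.4
-0.939 [ 81.9 -11.5  -0.3] -0.45
-0.889 [ 90.2 -14.9  -0.3] -0.5
-0.839 [ 98.4 -18.7  -0.3] -0.55
-0.789 [106.4 -23.   -0.3] -0.6
-0.739 [114.1 -27.6  -0.3] -0.65
-0.689 [121.6 -32.6  -0.3] -0.7
-0.639 [128.9 -38.   -0.3] -0.75
-0.589 [135.8 -43.8  -0.3] -0.8
-0.539 [142.5 -49.9  -0.3] -0.85
```

```bash
python3 -m pendant '[[[2,0,0,0,0,0,1],[6,0,0,0,0,-0.02,1],[11,0,0,0,0,-0.05,1],[20,0,0,0,0,-0.1,1],[29,0,0,0,0,-0.15,1],[38,-1,0,0,0,-0.2,1],[47,-2,0,0,0,-0.25,1],[56,-4,0,0,0,-0.3,1],[65,-6,0,0,0,-0.35,1],[73,-8,0,0,0,-0.4,1],[82,-11,0,0,0,-0.45,1],[90,-15,0,0,0,-0.5,1],[98,-19,0,0,0,-0.55,1],[106,-23,0,0,0,-0.6,1],[114,-28,0,0,0,-0.65,1],[121,-32,0,0,0,-0.7,1],[126,-36,0,0,0,-0.73,1],[126,-36,0,0,0,-0.73,1]]]'
python3 d.py -.659 .02 .05
python3 - <<'E'
from h import *
cv2.imwrite("pics/scene4.png",get_image("scene")[:,:,::-1])
crop(cv2.imread("pics/scene4.png"),180,125,190,140,4,"pics/s4c.png")
E
```

```text
clock: 12.2
position: [0.6265, -0.1816, 0.2827]
ee_rot: [-2.82, -1.385, -0.001]
force: [0.1, -0.5, -0.6]
width: 0.004
-0.659 [-0.8  0.4 -0.3] 0.001
-0.609 [ 8.3  1.  -0.3] -0.049
-0.559 [17.3  1.1 -0.3] -0.099
-0.509 [26.3  0.7 -0.3] -0.149
-0.459 [35.3 -0.1 -0.3] -0.199
-0.409 [44.3 -1.3 -0.3] -0.249
-0.359 [53.1 -3.  -0.3] -0.299
-0.309 [61.9 -5.1 -0.3] -0.349
-0.259 [70.6 -7.7 -0.3] -0.399
-0.209 [ 79.1 -10.7  -0.3] -0.449
-0.159 [ 87.4 -14.1  -0.3] -0.499
-0.109 [ 95.6 -17.9  -0.3] -0.549
-0.059 [103.6 -22.2  -0.2] -0.599
-0.009 [111.4 -26.8  -0.2] -0.649
```

View pics/s4c.png

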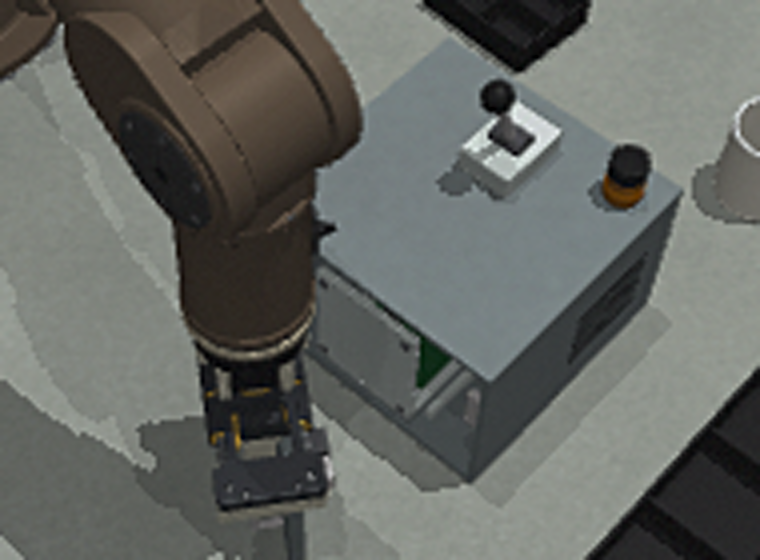

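The door is following the finger (its edge shows at (292,540)). Continuing until just short of the strike.

```bash
python3 -m pendant '[[[3,0,0,0,0,-0.02,1],[8,1,0,0,0,-0.05,1],[17,1,0,0,0,-0.1,1],[26,1,0,0,0,-0.15,1],[35,0,0,0,0,-0.2,1],[44,-1,0,0,0,-0.25,1],[53,-3,0,0,0,-0.3,1],[62,-5,0,0,0,-0.35,1],[69,-7,0,0,0,-0.39,1],[75,-9,0,0,0,-0.425,1],[81,-11,0,0,0,-0.46,1],[86,-13,0,0,0,-0.49,1],[90,-15,0,0,0,-0.515,1],[93,-17,0,0,0,-0.535,1],[95,-18,0,0,0,-0.55,1],[95,-18,0,0,0,-0.55,1]]]'
python3 d.py -.109 .021 .02
```

```text
clock: 14.25
position: [0.6701, -0.096, 0.2827]
ee_rot: [-2.339, -2.097, -0.0]
force: [-0.2, -0.4, -0.5]
width: 0.007
-0.109 [ 1.   0.6 -0.3] 0.0
-0.089 [ 4.6  0.8 -0.3] -0.02
-0.069 [ 8.2  1.  -0.3] -0.04
-0.049 [11.9  1.2 -0.3] -0.06
-0.029 [15.5  1.2 -0.3] -0.08
-0.009 [19.1  1.2 -0.3] -0.1
0.011 [22.7  1.1 -0.3] -0.12
```

```bash
python3 -m pendant '[[[2,0,0,0,0,-0.01,1],[4,1,0,0,0,-0.02,1],[6,1,0,0,0,-0.03,1],[8,1,0,0,0,-0.04,1],[10,1,0,0,0,-0.05,1],[11.5,1,0,0,0,-0.06,1],[13,1,0,0,0,-0.07,1],[14.5,1,0,0,0,-0.075,1]]]'
python3 d.py -.029 .021 .02
```

```text
clock: 15.25
position: [0.6728, -0.0844, 0.2828]
ee_rot: [2.259, 2.179, -0.003]
force: [0.8, -8.7, -0.6]
width: 0.006
-0.029 [ 3.7  0.  -0.2] -0.007
-0.009 [ 7.3  0.2 -0.3] -0.027
0.011 [10.9  0.4 -0.3] -0.047
```

```bash
python3 -m pendant '[[[1,0,0,0,0,-0.005,1],[2,0,0,0,0,-0.01,1],[3,0,0,0,0,-0.015,1],[4,0,0,0,0,-0.02,1],[5,0,0,0,0,-0.025,1],[6,0,0,0,0,-0.03,1]]]'
python3 d.py -.009 .021 .02
```

```text
clock: 16.0
position: [0.6728, -0.075, 0.2827]
ee_rot: [-2.224, -2.218, -0.001]
force: [-0.4, 0.2, 0.2]
width: 0.005
-0.009 [-2.2  0.6 -0.3] 0.006
0.011 [ 1.5  0.9 -0.3] -0.014
```

```bash
python3 -m pendant '[[[1,0,0,0,0,-0.01,1],[2,0,0,0,0,-0.01,1],[3,0,0,0,0,-0.01,1],[4,0,0,0,0,-0.01,1],[4,0,0,0,0,-0.01,1]]]'
python3 - <<'E'
from h import *
for n in ("scene","wrist"):cv2.imwrite(f"pics/{n}5.png",get_image(n)[:,:,::-1])
crop(cv2.imread("pics/scene5.png"),180,125,190,140,4,"pics/s5c.png")
E
```

```text
clock: 16.62
position: [0.6728, -0.0731, 0.2827]
ee_rot: [2.215, 2.226, -0.002]
force: [-0.9, -5.0, -0.1]
width: 0.008
```

View pics/s5c.png

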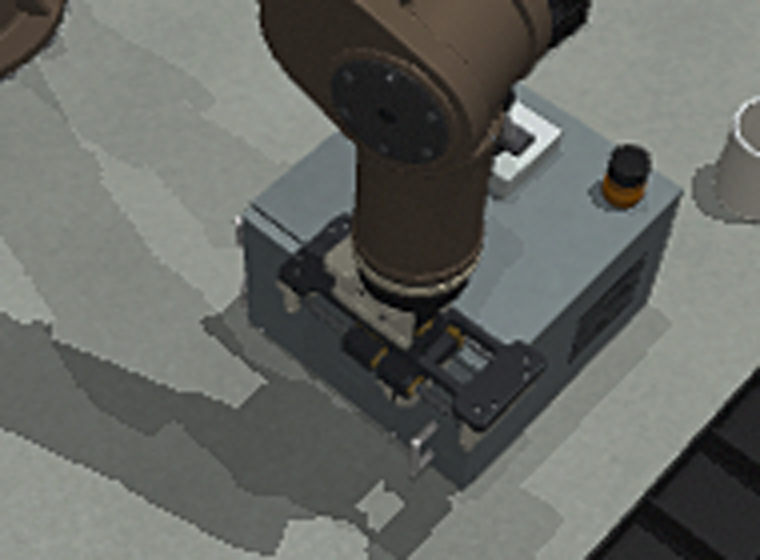

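View pics/wrist5.png

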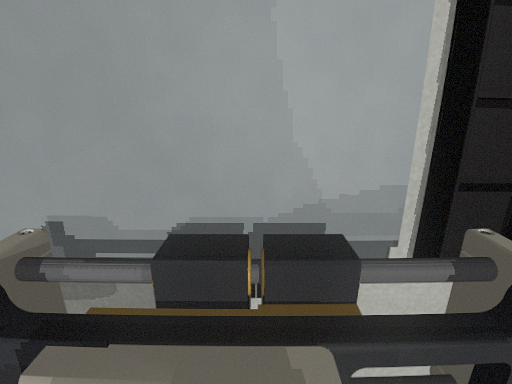

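```bash
python3 -m pendant '[[[1,0,0,0,0,0,1],[2,0,0,0,0,0,1],[3,0,0,0,0,0,1],[4,0,0,0,0,0,1],[4,0,0,0,0,0,1]]]'; python3 -m pendant '[[[-5,0,0,0,0,0,1],[-15,0,0,0,0,0,1],[-35,0,0,0,0,0,1],[-55,0,-5,0,0,0,1],[-60,0,-30,0,0,0,1],[-60,0,-80,0,0,0,1],[-60,0,-130,0,0,0,1],[-60,0,-150,0,0,0,1],[-60,0,-150,0,0,0,1]]]'
python3 - <<'E'
from h import *
for n in ("scene","wrist","side"):cv2.imwrite(f"pics/{n}6.png",get_image(n)[:,:,::-1])
crop(cv2.imread("pics/scene6.png"),180,125,190,140,4,"pics/s6c.png")
crop(cv2.imread("pics/side6.png"),155,155,180,145,4,"pics/d6c.png")
E
```

```text
clock: 17.35
position: [0.6728, -0.0724, 0.2828]
ee_rot: [2.216, 2.221, -0.007]
force: [-1.2, -13.3, 2.2]
width: 0.003
clock: 18.48
position: [0.6734, -0.129, 0.4349]
ee_rot: [2.214, 2.224, 0.003]
force: [0.4, -0.4, -0.2]
width: 0.004
```

View pics/s6c.png

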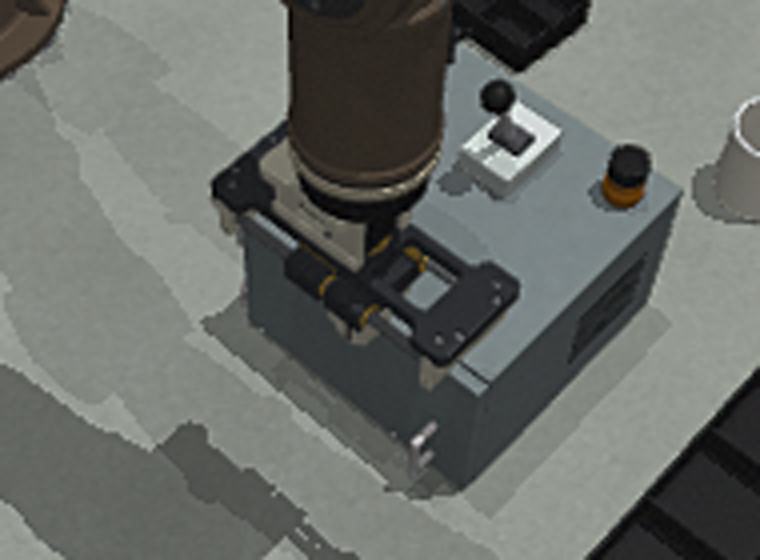

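View pics/wrist6.png

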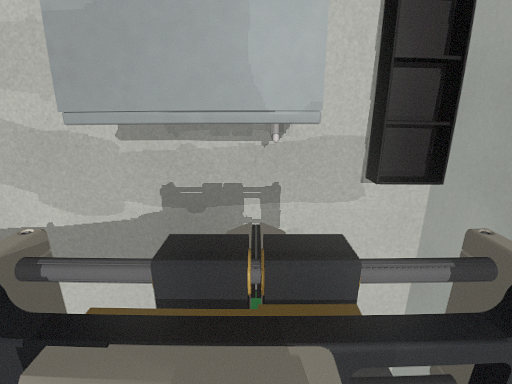

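View pics/d6c.png

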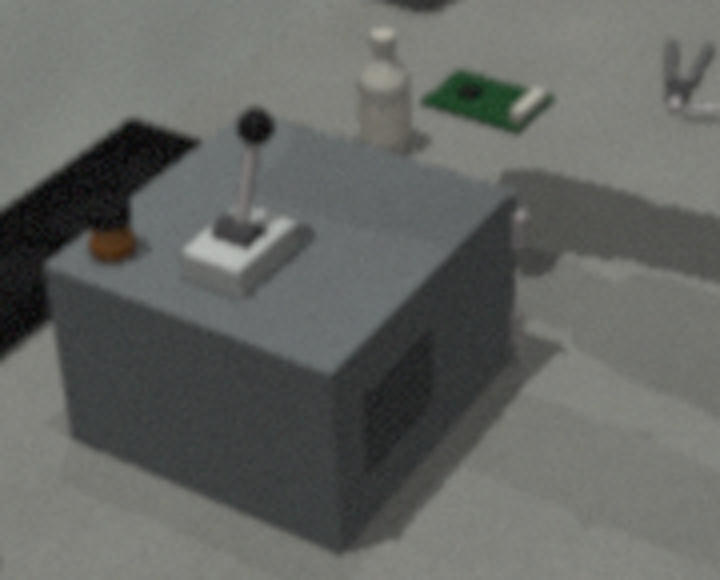

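Door is shut and parallel to the front. The force collapsed at the snap, and the door was solid afterwards at the predicted shut position. Moving to the door side of the lever knob.

```bash
python3 g.py .614 .025 .435 1.575; python3 -m pendant '[[[10,-4,0,0,0,0,1],[30,-12,0,0,0,0,1],[55,-21,0,0,0,0,1],[85,-33,0,0,0,0,1],[110,-43,0,0,0,0,1],[135,-52,0,0,0,0,1],[150,-58,0,0,0,0,1],[154,-59,0,0,0,0,1],[154,-59,0,0,0,0,1]]]'
python3 - <<'E'
from h import *
for n in ("scene","wrist","side"):cv2.imwrite(f"pics/{n}7.png",get_image(n)[:,:,::-1])
crop(cv2.imread("pics/side7.png"),155,155,180,145,4,"pics/d7c.png")
E
python3 g.py .614 .03 .418 1.575
```

```text
shift [153.9 -58.   -3.7] turn [-0.002 -0.     0.001]
clock: 19.75
position: [0.6134, 0.0254, 0.4326]
ee_rot: [2.215, 2.227, -0.001]
force: [-0.1, -1.1, -0.8]
width: 0.005
shift [ 5.4  0.4 14.5] turn [-0.  0.  0.]
```

View pics/wrist7.png

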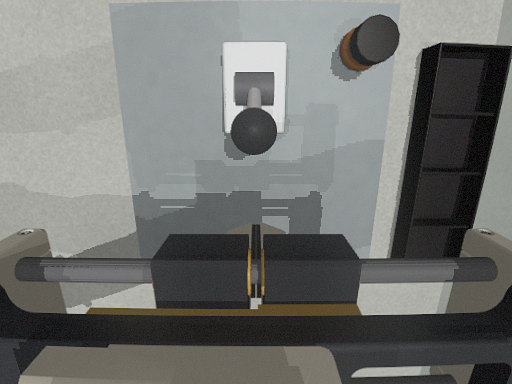

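View pics/d7c.png

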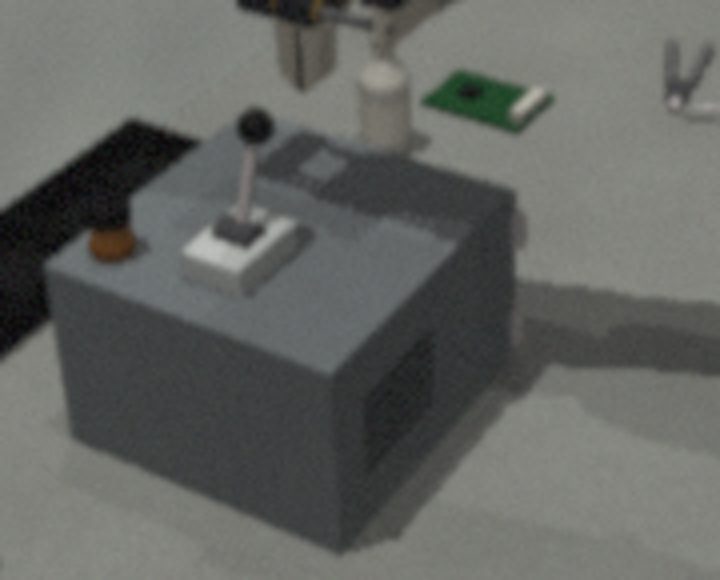

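The wrist view shows the knob at (254,132), straight ahead of the fingers, and the jar at (370,45), off to the latch side and lower. Triangulating to check.

```bash
python3 - <<'E'
from h import *
W=cam("wrist");S=cam("scene");D=cam("side")
print(tri(W,(254,132),S,(497/4+180-.4,98/4+125-.4)),tri(W,(254,132),D,(256/4+155-.4,126/4+155-.4)))
print("jar top",plane(W,379,40,.202))
E
```

```text
(array([0.61343781, 0.0898782 , 0.25716695]), np.float64(0.0021245463751239715)) (array([0.61309748, 0.08973686, 0.25588703]), np.float64(0.0015248379009864604))
jar top [0.69930219 0.14948181 0.202     ]
```

```bash
python3 -m pendant '[[[2,0,6,0,0,0,1],[5,0,12,0,0,0,1],[12,0,13,0,0,0,1],[20,0,13,0,0,0,1],[28,0,13,0,0,0,1],[34,0,13,0,0,0,1],[40,0,13,0,0,0,1],[46,0,13,0,0,0,1],[52,0,13,0,0,0,1],[58,0,13,0,0,0,1],[64,0,13,0,0,0,1],[70,0,13,0,0,0,1],[76,0,13,0,0,0,1],[82,0,13,0,0,0,1],[88,0,13,0,0,0,1],[94,0,13,0,0,0,1],[99,0,13,0,0,0,1],[102,0,13,0,0,0,1]]]'
python3 - <<'E'
from h import *
for n in ("wrist","side"):cv2.imwrite(f"pics/{n}8.png",get_image(n)[:,:,::-1])
crop(cv2.imread("pics/side8.png"),155,155,180,145,4,"pics/d8c.png")
E
```

```text
clock: 22.15
position: [0.6127, 0.1281, 0.4196]
ee_rot: [-2.214, -2.228, 0.0]
force: [-1.2, -0.7, -0.6]
width: 0.005
```

View pics/d8c.png

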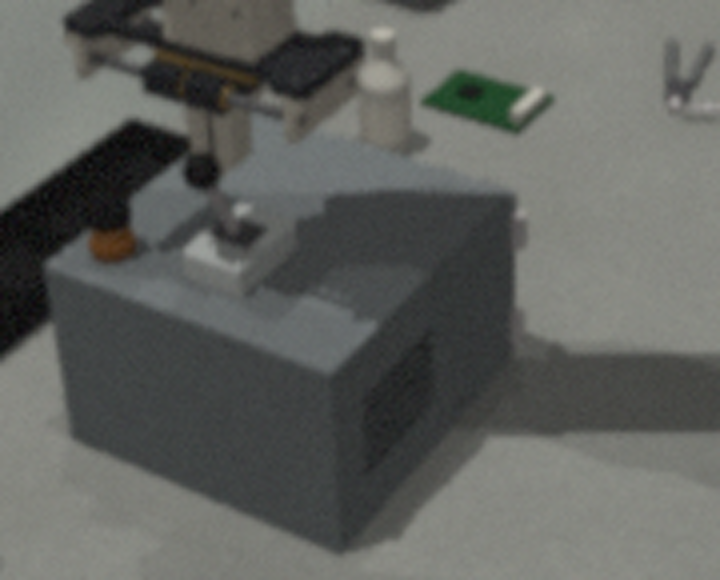

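View pics/wrist8.png

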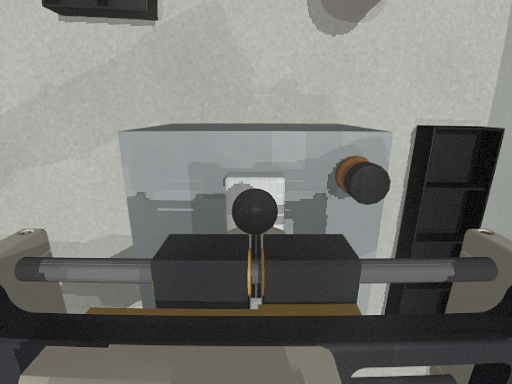

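The lever is most of the way over (knob at (200,170) in the side crop). Creeping on to its end stop.

```bash
python3 -m pendant '[[[2,0,0,0,0,0,1],[4,0,0,0,0,0,1],[6,0,0,0,0,0,1],[7,0,0,0,0,0,1],[8,0,0,0,0,0,1],[8,0,0,0,0,0,1]]]'
```

```text
clock: 23.0
position: [0.6127, 0.1349, 0.4196]
ee_rot: [2.215, 2.226, -0.002]
force: [-1.1, -4.4, -0.2]
width: 0.008
```

```bash
python3 -m pendant '[[[1,0,0,0,0,0,1],[2,0,0,0,0,0,1],[3,0,0,0,0,0,1],[3,0,0,0,0,0,1]]]'
```

```text
clock: 23.5
position: [0.6129, 0.1358, 0.4195]
ee_rot: [2.216, 2.223, -0.007]
force: [-2.1, -11.9, 1.7]
width: 0.007
```

End stop confirmed: 11.9 N with under 1 mm of travel. Withdrawing and checking everything.

```bash
python3 -m pendant '[[[-5,0,0,0,0,0,1],[-20,0,0,0,0,0,1],[-45,0,0,0,0,0,1],[-75,0,-10,0,0,0,1],[-110,0,-30,0,0,0,1],[-150,0,-40,0,0,0,1],[-195,0,-45,0,0,0,1],[-235,0,-45,0,0,0,1],[-265,0,-45,0,0,0,1],[-280,0,-45,0,0,0,1],[-280,0,-45,0,0,0,1]]]'
python3 - <<'E'
from h import *
for n in ("scene","wrist","side"):cv2.imwrite(f"pics/{n}9.png",get_image(n)[:,:,::-1])
crop(cv2.imread("pics/scene9.png"),180,125,190,140,4,"pics/s9c.png")
crop(cv2.imread("pics/side9.png"),155,155,180,145,4,"pics/d9c.png")
E
```

```text
clock: 24.88
position: [0.6142, -0.1419, 0.4646]
ee_rot: [-2.216, -2.226, -0.0]
force: [-0.4, 0.8, 0.1]
width: 0.003
```

View pics/s9c.png

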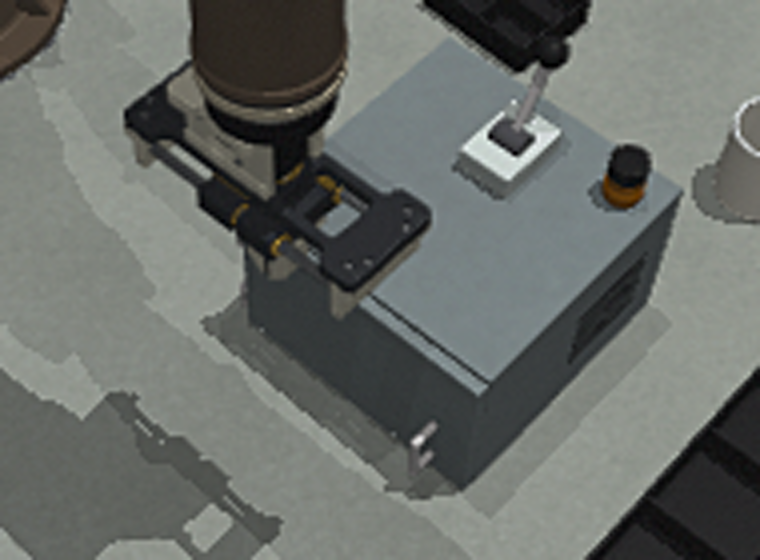

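View pics/d9c.png

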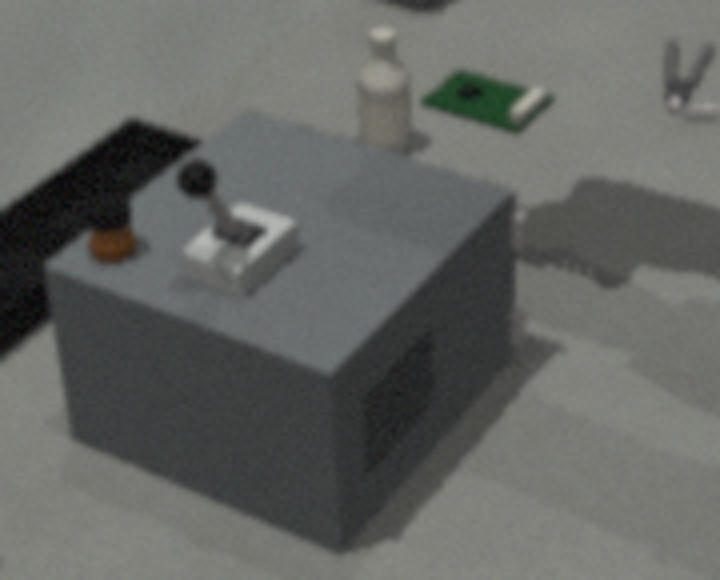

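View pics/wrist9.png

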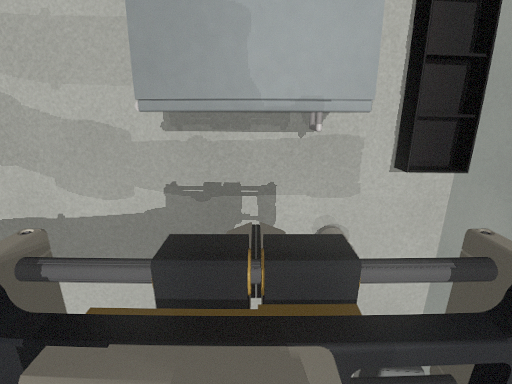

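View pics/scene9.png

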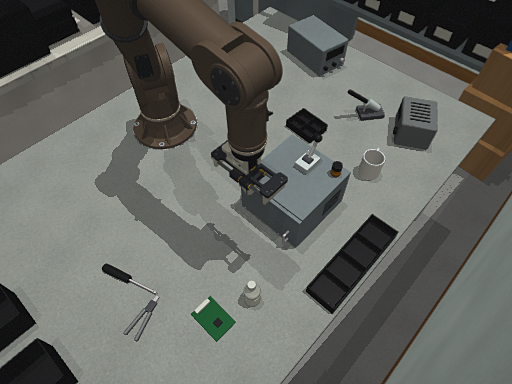

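The knob leans fully back ((553,50) in the scene crop, (197,179) in the side crop). The door edge is parallel at row 111 across the wrist view. Jar and bench items are unmoved.

```bash
python3 - <<'E'
from h import *
W=cam("wrist");S=cam("scene");D=cam("side")
print("knob",tri(S,(553/4+180-.4,50/4+125-.4),D,(197/4+155-.4,179/4+155-.4)))
a=plane(W,138,111,.156);b=plane(W,372,110.5,.156);print(a,b,"door dir",np.arctan2(b[1]-a[1],b[0]-a[0]))
a=plane(W,136,99,.16);b=plane(W,375,98.5,.16);print("roof edge dir",np.arctan2(b[1]-a[1],b[0]-a[0]))
arm.sign_off()
E
```

```text
knob (array([0.61222048, 0.15954087, 0.2526885 ]), np.float64(0.0011175328377823778))
[ 0.49361737 -0.06336153  0.156     ] [ 0.73263523 -0.06079802  0.156     ] door dir 0.010724775389719526
roof edge dir 0.010671684899310484
the job is handed in; nothing more can be done
```

I did all three steps in the order asked and handed the job in at about 25 s of the 61 s allowed.

- **Tray:** I pushed it in about 62 mm until it met its hard stop. The force rose to 12.8 N with almost no further travel. In the next picture its panel stood in the chamber front.
- **Door:** I swung it slowly shut. About 9 N built up at the strike, then fell to zero as the latch snapped. A further push of 13 N met a solid stop at the expected shut position. In the last view the door and the roof edge were parallel to within 0.0001 rad. I couldn't see the bolt itself, and I didn't pull on the door to test it.
- **Lever:** I pushed it away from the door until 11.9 N moved it less than 1 mm. The knob ended 0.253 m above the bench, against 0.252 m expected. It travelled 69 mm rather than the stated 77 mm. Its first measured position suggests it started about 0.1 rad off its 0 stop, though that could also be camera error.

The robot ended clear of everything. In the last pictures the jar and all the bench items I could see looked unmoved, judged by eye. The forces I read at the end of each move never passed 14 N.

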